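# Load the guide bush into the slotted drilling jig and clamp it

### The arm

A 6-joint arm with a two-finger parallel gripper is mounted at the origin on a cart in front of the work surface, level with it; the furniture and walls round the work are solid. World frame = base frame: x ahead of the robot, y to its left, z up, the work surface at z = 0. Lengths are in mm, angles in rad, forces in N, time in s.
With the tool pointing down it reaches from about 275 to 750 mm from the base axis. Payload 10.2 kg.
Tool frame: the origin (TCP) lies between the finger pads; the fingertips stand 17 mm ahead of it and the grasp point (between the pads) lies 2 mm behind it; z points along the fingers, y is the line along which they close (so a half turn about z gives the same grasp; the last joint's range is limited). The gripper opens to 85 mm and grips with 20 to 120 N. Pads are 22 mm wide; open, the fingers measure 114 mm over their backs; the gripper's body (76 mm by 85 mm) begins 54 mm behind the grasp point. The pads swing forward as they close: fully open they stand 13 mm farther back than shut.
Start: joints at [-1.479, 0.313, 1.498, -0, 1.331, -0.223], TCP at [162.541, -499.211, 248.294] pointing down, gripper open.
Joint ranges: [-2.94, 2.94], [-0.97, 2.17], [0.19, 2.56], [-1.23, 4.37], [0.02, 3.11], [-2.88, 2.88]. Speed limits (rad/s): [2.39, 2.39, 3.01, 3.14, 3.14, 3.14].

### API

Orientations are given as a unit quaternion [w, x, y, z].
In Python, from rig import * gives the robot as it stands.
- The arm moves only by the tool step_arm, never from a script. Its argument "commands" is text: rows parted by semicolons, each of 7 numbers parted by spaces: the opening, from 0 (shut) to 1 (fully open), then the shift along the tool's x, y, z in cm, then the turn, a rotation vector about the tool's x, y, z in rad. In form: hand x y z rx ry rz; .... A call has 1 to 20 rows; each row is the pose to reach, as a shift and turn from the pose commanded when the call began, along the tool's axes at that moment; what a row does not reach only later rows make up. A row lasts 1/12 s, in which the tool goes at most 41.7 mm and 7.16 degrees, less where a joint would pass 70% of its speed; a pose out of reach is approached as far as the arm can. A call with a gripper value outside its range is refused whole. The fingers move at their own pace and stop on an object; "newtons" is the grip in N (left out, the last holds). Time passes only in rows, so rows that repeat a pose let the fingers close. It gives the time, the measured TCP pose, the force, the opening and the grip force at its end, in the units of the state.
- sense(): the state, without advancing time (a new reading comes with each control period).
- capture(name): name is "scene" or "top"; returns the picture (420x560x3 uint8, red, green, blue); there is no depth.
- camera_model(name): a dict with "mtx" (3x3 intrinsics, pixels), "eye" and "rotation" of the camera in the world. Camera axes: x right, y down, z forward; pixel columns grow to the right and rows downward; lengths in mm; the calibration is good to about 2 mm. A picture is of the moment at which its call begins. camera_model takes no time and is no camera call.
- finish_job(): hands the job in; it is judged then, once.
Trained networks look in the newest picture that a camera, given by its name, has taken for a name from the list of things; names that differ only in an ending like _2 or _b are one class to them, and where a whole thing is asked for, a point or a joint stands for the part that bears it (a point fixed in the world has none). Each returns a list of dicts, best first, with "score" (0 to 1); they miss things now and then, are a little off and sometimes report something else, mostly with a low value. They report only what shows in the picture. A call takes as long as a camera call. They do not tell look-alikes from the thing itself.
- search_frame(camera, label): "rect" ([centre column, centre row, width, height] in pixels, round what is visible of it).
- trace(camera, label): "mask" (420x560 bool, what is visible of it) and "rect" ([centre column, centre row, width, height] in pixels, round what is visible of it).
- spot_point(camera, label): "xy" ([column, row] in pixels: a listed point, or the origin of a listed thing).
The state is a dict: "time_s": time; "joints": joint angles; "dq": joint speeds; "tau": joint torques, N m; "eef_pos": TCP position; "ee_rot": TCP orientation; "force": force on the tool from outside, world axes, zero at the start; "wrist_torque": the same for the moment, N m; "grip_width": opening from 0.0 (shut) to 1.0 (fully open); "grip_force": force on a finger pad.
Only numpy, scipy, OpenCV 4.12 (cv2) and the standard library are available. Lean on these libraries where they do the work, as an engineer would, in place of code of your own. Each camera call takes 0.05 s, during which the arm holds its last target. There are 200 camera calls.

### The job

Fit the tall guide bush, the one with two flats on its flange, into the drilling jig: stand it in the open pocket and slide it along so that its flange runs under the slotted plate and it comes home against the end stop, then push the clamp slide up behind it until it is nipped snugly between the two with no play. Work by feel and do not force it, because a hard shove knocks the stop off its setting; leave the short spare bush with the round flange where it stands.

Things in the scene. Friction and masses are not known exactly. Their poses are not given: they have to be found in the camera images.
- bush: Tall steel guide bush, 0.25 kg, standing upright on the table. Barrel 30 mm diameter, 65 mm high over all, bored. The flange at its foot is 5 mm thick, 46 mm long (bush x) and 40 mm wide across its two flats (bush y), corners rounded. Origin at the centre of the underside, z up the barrel.
- spare_bush: Short steel spare bush, a bystander: same 30 mm barrel but 45 mm high, with a full round 48 mm flange that does not fit the jig. Origin at the centre of its underside.
- jig: Fixed drilling jig of aluminium and steel on a wooden board. Origin at table level; x runs along the slot from the entry to the end stop, z up. Two rails, tops at z 41 mm. The bush slides on its floor, z 26 mm, which has a 12 mm drill slot along the middle that the flange spans. Jig offsets below are in this frame.
- pocket (a point): Middle of the jig's open entry pocket, on its floor (jig x -50, y 0, z 26 mm), where the bush goes in from above, flats along jig x. The pocket is 60 mm wide between the rails and reaches from the clamp's parked jaw to 30 mm beyond this point, where the plate begins.
- mouth (a point): Mouth of the slotted steel plate, on the floor (jig x -6, y 0, z 26 mm); a funnel 14 mm long leads to it. From here on the plate (8 mm thick, underside at z 33) has a slot 32 mm wide for the barrel over a channel 42 mm wide, 7 mm high for the flange. Neither slot nor channel narrows or ends before the stop.
- plate_end (a point): Far end of the plate, on its top (jig x 110, y 0, z 41 mm). The dark end stop stands across the slot before it: 34 mm wide, 22 mm high, thumb screw to 37 mm. Its setting varies and is not reported, so feel for it: its face is at jig x 43 to 68 mm, the bush home with its centre at jig x 28 to 53 mm. It slips at about 45 N.
- clamp: Clamp slide, a steel bridge over both rails, parked at the entry end. It slides along jig x only (165 mm of travel), against about 8 N of drag, and stays where it is put. Axes as the jig's; origin on the centre line at jig z 41 mm, below its grip. Nipped up well, it keeps pressing on the bush by itself with several newtons.
- clamp_grip (a point): Middle of the clamp slide's black upright grip, 31 mm above the clamp's origin; the grip is 12 mm thick (jig y), 26 mm long (jig x) and reaches from 20 mm below this point (the bridge's top) to 20 mm above it.
- clamp_jaw (a point): Centre of the clamp slide's jaw face that bears on the barrel: 38 mm ahead (jig +x) of its origin and 11 mm above it; the face is 22 mm wide and 20 mm high.
There are look-alikes about, which are no part of the job. Leave any purple or turquoise look-alike of the bush alone.

How it is judged (in metres and radians):
On the way, in this order (a step that is already met when the one before it is completed fails the run):
1. the bush stands on the jig's floor with its flange under the slotted plate (x of bush in the frame of jig above 0.005 m and z of bush in the frame of jig between 0.023 and 0.031 m and y of bush in the frame of jig between -0.003 and 0.003 m), for 0.2 s.
2. the clamp jaw bears on the bush (contact force between clamp and bush above 3 N), for 0.2 s.
At the end, for the whole second after the job is handed in: The tall bush stands upright (0.06 rad) on the jig's floor, flange under the plate, within 3 mm of the slot's centre line, flats along the slot (0.15 rad), centre at jig x 24 to 57 mm, at rest; the released clamp slide still presses on it with 3 N or more, nipping it against the stop (x of bush in the frame of jig between 0.024 and 0.057 m and y of bush in the frame of jig between -0.003 and 0.003 m and z of bush in the frame of jig between 0.023 and 0.029 m and angle between bush's own z axis and vertical below 0.06 rad and angle between the x axis of bush and the x axis of jig, either way round below 0.15 rad and contact force between clamp and bush above 3 N and linear speed of bush below 0.01 m/s); the robot touches nothing.
It fails at once if the bush is forced in the slot by hand: more than 35 N between it and the jig while it is under the plate and the clamp does not bear on it (contact force between bush and jig above 35 N and x of bush in the frame of jig above 0 m and contact force between clamp and bush below 1 N).
It fails at once if the clamp slide is rammed on to the bush: more than 35 N between them (contact force between clamp and bush above 35 N).
It fails at once if the spare bush is moved by more than 20 mm (distance of spare_bush from where it was at the start of the episode above 0.02 m).
It also fails if it takes over 61 s, if anything falls off the work surface, if the arm or the gripper's body presses on something with over 40 N, if the wrist force passes 120 N, or if a joint passes its speed limit or range.

## Working session

There is one attempt and no reset: what is moved stays moved. The work goes in short steps, Python scripts to look and compute and a tool call to move; the robot and the scene stay as the last step left them, time stands still between calls to the robot, and variables do not carry over. Pictures are saved under pics/ and viewed, at most 10 in all, crops included, and the job is handed in when it is done.

Besides the shell and the picture viewer there is one more tool, called after "Request:" as name(argument=value, ...) on one line, values as JSON. step_arm: Moves the arm, as the interface text tells. Its arguments: {"type":"object","properties":{"commands":{"type":"string"},"newtons":{"type":"number"}},"required":["commands"]}

```bash
mkdir -p pics; ls
python3 - <<'E'
from rig import *
import cv2,numpy as np
for n in("scene","top"):
    im=capture(n);cv2.imwrite(f"pics/{n}0.png",im[:,:,::-1]);m=camera_model(n);print(n,m)
    for l in("bush","spare_bush","jig","clamp"):
        print(l,[(round(d["score"],2),np.round(d["rect"])) for d in search_frame(n,l)][:4])
    for l in("bush","pocket","mouth","plate_end","clamp_grip","clamp_jaw"):
        print(l,[(round(d["score"],2),np.round(d["xy"],1)) for d in spot_point(n,l)][:4])
print(sense())
E
```

```text
pics
scene {'mtx': array([[389.95563001,   0.        , 280.16241251],
       [  0.        , 389.95563001, 215.32104142],
       [  0.        ,   0.        ,   1.        ]]), 'eye': array([198.07156768, 499.9370461 , 618.85226442]), 'rotation': array([ 0.12378548, -0.25412964,  0.86650892, -0.41140926])}
bush [(0.87, array([355., 199.,  20.,  30.])), (0.79, array([341., 223.,  27.,  31.])), (0.7, array([330., 186.,  21.,  29.])), (0.68, array([302., 178.,  18.,  25.]))]
spare_bush [(0.52, array([305., 204.,  14.,  22.]))]
jig [(0.59, array([243., 260., 142.,  76.]))]
clamp [(0.79, array([288., 264.,  38.,  49.]))]
bush [(0.77, array([355.5, 207.6])), (0.73, array([338.8, 230.3])), (0.6, array([331.1, 193.3])), (0.17, array([237.6, 253. ]))]
pocket [(0.6, array([254.6, 255.9]))]
mouth [(0.78, array([237.5, 251.1]))]
plate_end [(0.74, array([191.8, 234.9]))]
clamp_grip [(0.79, array([287.4, 245.9]))]
clamp_jaw [(0.84, array([274.8, 254.5]))]
top {'mtx': array([[487.05409185,   0.        , 277.54505779],
       [  0.        , 487.05409185, 203.33690705],
       [  0.        ,   0.       
[... 836 characters left out ...]
 237.6]))]
{'time_s': 1.1, 'joints': array([-1.47940543e+00,  3.12882304e-01,  1.49771608e+00,  3.40532034e-05,
        1.33099064e+00, -2.23414754e-01]), 'dq': array([-0.00095347,  0.00048618,  0.00157077,  0.00054065,  0.00080505,
       -0.0007766 ]), 'tau': array([-2.16163367e-03, -4.12171769e+01, -2.59902316e+01, -2.74172162e-04,
        4.15763816e-04,  2.50076994e-05]), 'eef_pos': array([ 162.5456912 , -499.20670601,  248.29717553]), 'ee_rot': array([2.90014559e-06, 9.87638364e-01, 1.56749677e-01, 1.63837569e-05]), 'force': array([ 0.7025324 ,  0.446602  , -0.20283536]), 'wrist_torque': array([-0.01188028,  0.03244077, -0.00662627]), 'grip_force': 0.0, 'grip_width': 1.001814676490043}
```

Run:
```python
import cv2
a=cv2.imread("pics/top0.png")[120:310,170:420];cv2.imwrite("pics/t1.png",cv2.resize(a,None,fx=3.1,fy=3.1,interpolation=cv2.INTER_CUBIC))
a=cv2.imread("pics/scene0.png")[150:320,160:400];cv2.imwrite("pics/s1.png",cv2.resize(a,None,fx=3.3,fy=3.3,interpolation=cv2.INTER_CUBIC))
```

```text
(no output)
```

View pics/t1.png

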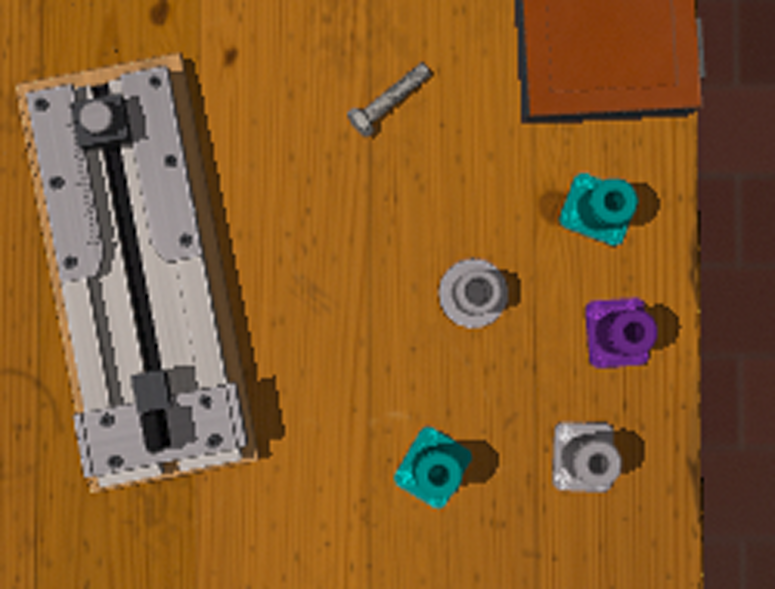

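View pics/s1.png

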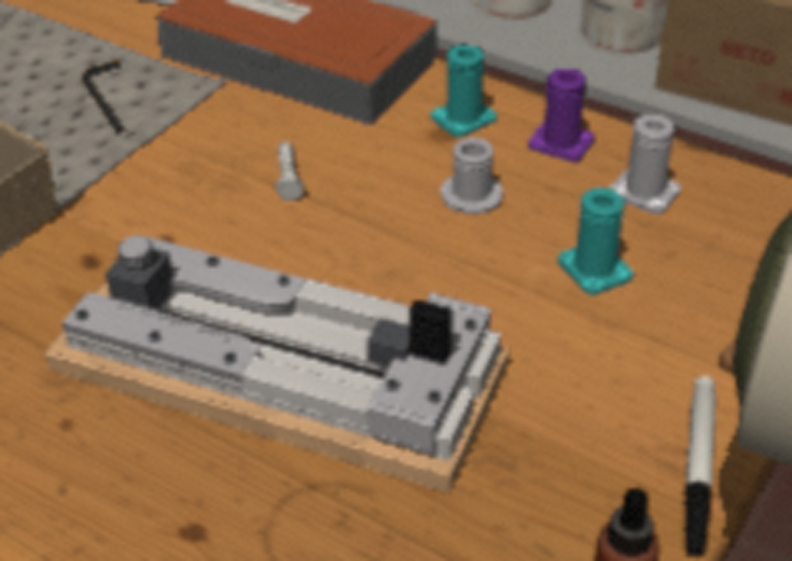

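```bash
cat > h.py <<'E'
from rig import *
import cv2,numpy as np
from scipy.optimize import least_squares,minimize
from scipy.spatial.transform import Rotation as R
C={n:camera_model(n) for n in("scene","top")}
def proj(n,P):
    c=C[n];q=c["rotation"];Rm=R.from_quat([q[1],q[2],q[3],q[0]]).as_matrix()
    p=(np.atleast_2d(P)-c["eye"])@Rm@c["mtx"].T
    return p[:,:2]/p[:,2:]
def unproj(n,uv,z):
    c=C[n];q=c["rotation"];Rm=R.from_quat([q[1],q[2],q[3],q[0]]).as_matrix()
    d=Rm@np.linalg.inv(c["mtx"])@np.array([*uv,1.]);return c["eye"]+d*(z-c["eye"][2])/d[2]
def rot(a):return np.array([[np.cos(a),-np.sin(a)],[np.sin(a),np.cos(a)]])
E
python3 - <<'E'
from h import *
obs={"scene":[(254.6,255.9),(237.5,251.1),(191.8,234.9),(287.4,245.9),(274.8,254.5)],"top":[(219.6,221.4),(211.5,201.2),(202.6,147.1),(221.7,254.4),(218.3,237.6)]}
def pts(p):
    x,y,a,c=p;L=np.array([[-50,0,26],[-6,0,26],[110,0,41],[c,0,72],[c+38,0,52]],float)
    L[:,:2]=L[:,:2]@rot(a).T+[x,y];return L
f=lambda p:np.concatenate([(proj(n,pts(p))-obs[n]).ravel() for n in obs])
s=least_squares(f,[530,50,0.1,-120],loss="soft_l1",x_scale=[10,10,.1,10]);print(s.x,f(s.x).reshape(-1,2).round(1))
for n,g in(("top",(362.6,269.4)),):print(unproj(n,g,65))
b0=unproj("top",(362.6,269.4),65)
# masks
M={}
for n in C:
    pj=proj(n,[b0-[0,0,33]])[0]
    ds=trace(n,"bush");d=min(ds,key=lambda d:np.hypot(*(np.array(d["rect"][:2])-pj)));print(n,pj,d["rect"],d["score"],d["mask"].sum());M[n]=d["mask"].astype(np.uint8)
    x,y=pj.astype(int)-20; im=cv2.imread(f"pics/{n}0.png")[y:y+40,x:x+40];im2=im.copy();im2[M[n][y:y+40,x:x+40]==0]//=3
    cv2.imwrite(f"pics/b_{n}.png",cv2.resize(np.hstack([im,im2]),None,fx=10,fy=10,interpolation=cv2.INTER_NEAREST))
np.savez("m.npz",**M)
t=np.linspace(0,2*np.pi,48,endpoint=False)
def sil(n,x,y,a):
    S=8;out=np.zeros((420*1,560*1))
    c=6;fl=np.concatenate([[[sx*(17+0)+c*np.cos(q),sy*14+c*np.sin(q)] for q in t] for sx in(-1,1) for sy in(-1,1)])@rot(a).T+[x,y]
    ba=np.c_[15*np.cos(t),15*np.sin(t)]+[x,y]
    img=np.zeros((60*S,60*S),np.uint8);o=proj(n,[[b0[0],b0[1],32]])[0].astype(int)-30
    for q,z0,z1 in((fl,0,5),(ba,0,65)):
        P=np.vstack([np.c_[q,np.full(len(q),z)] for z in(z0,z1)])
        h=cv2.convexHull(((proj(n,P)-o+.5)*S).astype(np.int32));cv2.fillConvexPoly(img,h,255)
    return cv2.resize(img,(60,60),interpolation=cv2.INTER_AREA)/255.,o
def cost(p):
    e=0
    for n in C:
        s_,o=sil(n,*p[:2],p[2]);e+=((s_-M[n][o[1]:o[1]+60,o[0]:o[0]+60])**2).sum()
    return e
for a0 in np.arange(0,np.pi,.2):
    r=minimize(cost,[b0[0],b0[1],a0],method="Nelder-Mead",options=dict(initial_simplex=[[b0[0]-2,b0[1]-2,a0-.1],[b0[0]+3,b0[1],a0],[b0[0],b0[1]+3,a0],[b0[0],b0[1],a0+.15]]))
    print(a0.round(1),r.x.round(3),r.fun.round(2))
E
```

```text
[ 6.12209844e+02  4.13571856e+01  2.11900299e-01 -1.20109242e+02] [[ 2.5 -0.1]
 [ 1.  -0.3]
 [-1.  -1.6]
 [ 0.7  2.3]
 [-4.  -3.7]
 [-2.5  0.3]
 [ 1.4 -0. ]
 [-2.  -1. ]
 [-0.3  1.5]
 [ 0.4 -0.6]]
[ 467.9339577  -265.18650723   65.        ]
scene [356.15275869 198.11694274] [355.7, 200.2, 15.6, 30.3] 0.72 396
top [359.78443248 268.15322714] [357.6, 268.1, 21.6, 22.1] 0.67 443
0.0 [ 4.67523e+02 -2.65665e+02 -8.10000e-02] 40.87
0.2 [ 4.67557e+02 -2.65684e+02 -9.60000e-02] 41.11
0.4 [ 4.67291e+02 -2.65461e+02 -8.90000e-02] 41.75
0.6 [ 4.67418e+02 -2.65780e+02 -7.30000e-02] 40.94
0.8 [ 467.184 -266.398    1.426] 105.18
1.0 [ 467.388 -266.689    1.395] 105.52
1.2 [ 467.264 -266.381    1.404] 104.95
1.4 [ 467.13  -266.217    1.395] 105.28
1.6 [ 467.348 -266.726    1.608] 105.15
1.8 [ 467.276 -266.347    1.575] 104.34
2.0 [ 466.842 -265.766    1.901] 113.91
2.2 [ 467.345 -266.727    1.579] 104.59
2.4 [ 467.543 -265.654    3.061] 40.94
2.6 [ 467.537 -265.787    3.063] 41.2
2.8 [ 467.472 -265.703    3.06 ] 41.2
3.0 [ 467.474 -265.588    3.059] 41.05
```

View pics/b_top.png

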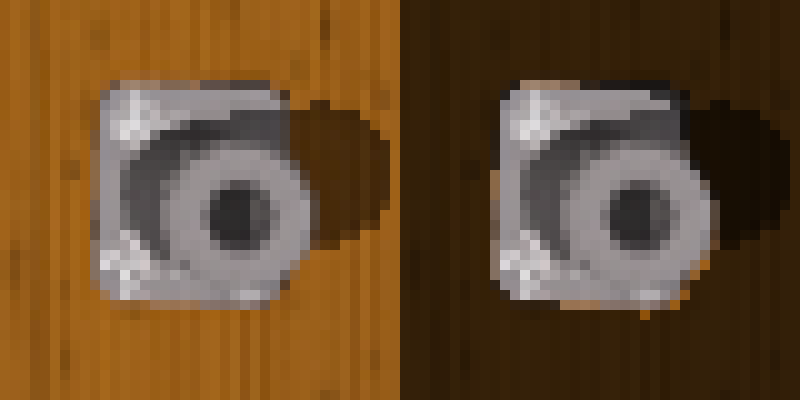

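Run:
```python
from h import *
im=cv2.imread("pics/top0.png").astype(float);g=im.mean(2)
# slot centre: dark run per row
pts=[]
for r in range(172,236,1):
    c0=204.8+(r-168.4)*.2
    row=g[r,int(c0)-7:int(c0)+9];w=np.clip(110-row,0,None);
    x=int(c0)-7+np.arange(len(row));pts.append((r,(w*x).sum()/w.sum(),row.min(),row.max()))
for p in pts[::6]:print(np.round(p,1))
for r in(180,190,215,225):print(r,g[r,195:225].round().astype(int))
W=np.array([unproj("top",(p[1],p[0]),26)[:2] for p in pts])
for _ in range(3):
    k=np.polyfit(W[:,0],W[:,1],1);e=W[:,1]-np.polyval(k,W[:,0]);W=W[abs(e)<2*e.std()+.2]
print("slot yaw",np.arctan(k[0]),"y at x=600",np.polyval(k,600),e.std())
u=np.array([1,k[0]])/np.hypot(1,k[0])
# jig x of plate ends by clicks (full px)
cr=lambda x,y:(170+x/3.1,120+y/3.1)
for nm,p,z in(("startL",cr(65,280),41),("startR",cr(192,257),41),("endL",cr(28,97),41),("endR",cr(160,68),41),("edgeL",cr(50,190),41),("edgeR",cr(176,165),41),("grip",cr(157,430),92)):
    w=unproj("top",p,z)[:2]; d=w-[600,np.polyval(k,600)];print(nm,w.round(1),"along",(d@u).round(1),"across",(d@[-u[1],u[0]]).round(1))
# bush fit with colour mask
b0=np.array([467.5,-265.7]);t=np.linspace(0,2*np.pi,48,endpoint=False)
M={}
for n in C:
    I=cv2.imread(f"pics/{n}0.png").astype(float);sat=1-I.min(2)/np.maximum(I.max(2),1);M[n]=np.clip((.6-sat)/.4,0,1)
def sil(n,x,y,a):
    S=8;c=6;fl=np.concatenate([[[sx*17+c*np.cos(q),sy*14+c*np.sin(q)] for q in t] for sx in(-1,1) for sy in(-1,1)])@rot(a).T+[x,y]
    ba=np.c_[15*np.cos(t),15*np.sin(t)]+[x,y];img=np.zeros((40*S,40*S),np.uint8);o=proj(n,[[*b0,32]])[0].astype(int)-20
    for q,z0,z1 in((fl,0,5),(ba,0,65)):
        P=np.vstack([np.c_[q,np.full(len(q),z)] for z in(z0,z1)])
        cv2.fillConvexPoly(img,cv2.convexHull(((proj(n,P)-o+.5)*S).astype(np.int32)),255)
    return cv2.resize(img,(40,40),interpolation=cv2.INTER_AREA)/255.,o
def cost(p,ns=("top",)):
    e=0
    for n in ns:
        s_,o=sil(n,*p);m=M[n][o[1]:o[1]+40,o[0]:o[0]+40];e+=((s_-m)**2)[2:38,2:33].sum()
    return e
for ns in(("top",),("scene",),("top","scene")):
  for a0 in(-.2,0,.2,1.57):
    r=minimize(cost,[*b0,a0],args=(ns,),method="Nelder-Mead",options=dict(initial_simplex=[[b0[0]-2,b0[1]-2,a0-.1],[b0[0]+3,b0[1],a0],[b0[0],b0[1]+3,a0],[b0[0],b0[1],a0+.15]]))
    print(ns,a0,r.x.round(3),r.fun.round(2))
```

```text
[172.  204.7   8.3 182.3]
[178.  205.9   7.  202.3]
[184.  206.7   7.3 202. ]
[190.  208.4   9.  197.3]
[196.  209.6  11.7 184.7]
[202.  210.7   9.  183. ]
[208.  213.1  11.7 181.7]
[214.  214.2   9.7 180. ]
[220.  215.5  11.3 180.7]
[226.  216.6  10.7 204. ]
[232.  217.6  10.  194.3]
180 [151 149 145 144  56  77  80  79  76 184  59  10   9  30  28  19 133 176
 176 175 153 154 151 150 152 150 154 149 149 147]
190 [146 152 154 151  93 145  43  79  81  78  74 197  48   9   9  27  28  19
 191 177 176 177 163 159 155 153 153 152 155 150]
215 [173 170 173 192  50  79  82  75 177 171 173 176 176 172 174 177 204  49
   9  28  33  28   8 178 176 173 174 168 170 171]
225 [171 171 172 169 172 189  56  79  82  75 176 169 173 176 174 173 175 178
 157  35  10  31  32  26  40 177 172 172 172 167]
slot yaw 0.22880925648621148 y at x=600 42.70465094950849 0.5935680718102175
startL [586.5  83. ] along -4.0 across 42.3
startR [601.9  -1.2] along -8.1 across -43.2
endL [708.9 109.2] along 121.1 across 40.0
endR [728.6  21.1] along 120.4 across -50.2
edgeL [646.5  93.7] along 56.8 across 39.1
edgeR [663.4   9.9] along 54.3 across -46.3
grip [490.3  15.3] along -113.1 across -1.8
('top',) -0.2 [ 4.68585e+02 -2.65551e+02 -5.30000e-02] 4.24
('top',) 0 [ 4.68467e+02 -2.65549e+02 -5.20000e-02] 4.69
('top',) 0.2 [ 4.68565e+02 -2.65568e+02 -5.20000e-02] 4.29
('top',) 1.57 [ 469.016 -265.78     1.761] 53.89
('scene',) -0.2 [ 4.68980e+02 -2.69386e+02 -1.52000e-01] 152.21
('scene',) 0 [ 4.68921e+02 -2.69394e+02 -1.52000e-01] 152.2
('scene',) 0.2 [ 4.68977e+02 -2.69422e+02 -1.55000e-01] 152.3
('scene',) 1.57 [ 469.437 -270.854    1.249] 159.14
('top', 'scene') -0.2 [ 4.68221e+02 -2.65935e+02 -4.70000e-02] 167.7
('top', 'scene') 0 [ 4.68293e+02 -2.65892e+02 -5.00000e-02] 167.22
('top', 'scene') 0.2 [ 4.68307e+02 -2.65899e+02 -5.10000e-02] 167.05
('top', 'scene') 1.57 [ 468.076 -266.533    1.719] 235.22
```

```bash
python3 - <<'E'
from h import *
g=cv2.imread("pics/top0.png").astype(float).mean(2)
L=[];Rr=[]
for r in range(170,234):
    c=int(round(208.3+(r-185)*.2)); row=g[r]
    i=c
    while row[i]<100:i+=1
    Rr.append((i-1+(100-row[i-1])/(row[i]-row[i-1]),r))
    i=c
    while row[i]<100 and i>c-8:i-=1
    L.append((i+(row[i]-100)/(row[i]-row[i+1]),r))
for nm,P in(("L",L),("R",Rr)):
    W=np.array([unproj("top",p,26)[:2] for p in P])
    for _ in range(6):
        k=np.polyfit(W[:,0],W[:,1],1);e=W[:,1]-np.polyval(k,W[:,0]);W=W[abs(e)<max(2*np.median(abs(e)),.5)]
    print(nm,len(W),W[:,0].min(),W[:,0].max(),"yaw",np.arctan(k[0]),"y@540",np.polyval(k,540),"y@600",np.polyval(k,600),"y@660",np.polyval(k,660),e.std())
    print(np.round([p[0] for p in P[::5]],1))
E
python3 - <<'E'
import cv2
a=cv2.imread("pics/top0.png")[130:285,165:265];cv2.imwrite("pics/j.png",cv2.resize(a,(500,775))[:600]);cv2.imwrite("pics/j2.png",cv2.rotate(cv2.resize(a,(500,775),interpolation=cv2.INTER_CUBIC),cv2.ROTATE_90_CLOCKWISE))
E
```

```text
L 64 539.8849404676951 671.8668567765251 yaw 0.19393652522275798 y@540 35.428127153037835 y@600 47.212431751617714 y@660 58.99673635019762 0.32761329873024136
[202.9 203.7 204.7 205.6 206.7 207.6 208.7 209.7 210.7 211.7 212.6 213.5
 214.4]
R 61 539.9043336949065 671.889704607928 yaw 0.19408121381011428 y@540 22.98532584163152 y@600 34.77864689307866 y@660 46.571967944525795 0.22845782430040817
[209.1 209.6 210.7 211.5 212.5 213.5 214.5 215.5 216.5 217.5 218.4 219.4
 220.2]
```

View pics/j2.png

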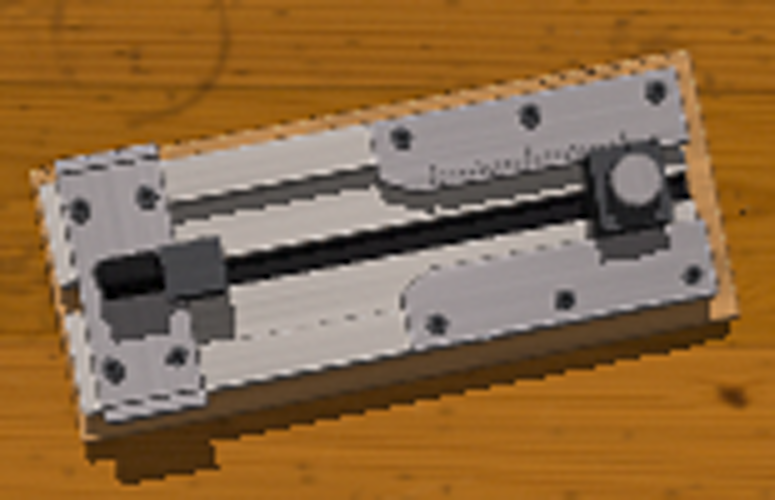

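Run:
```python
from h import *
u=np.array([np.cos(.194),np.sin(.194)]);v=np.array([-u[1],u[0]])
for nm,(rx,ry),z in(("startL",(375,150),41),("startR",(403,315),41),("endL",(683,70),41),("endR",(715,290),41),("jawL",(222,240),62),("jawR",(230,287),62),("bridgeFrontL",(157,150),41),("gripbackL",(96,262),92),("gripbackR",(103,298),92),("gripfrontL",(163,250),92),("stopL",(588,150),63),("stopR",(600,228),63)):
    w=unproj("top",(165+ry/5,130+(774-rx)/5),z)[:2];d=w-[600,41];print(nm,(d@u).round(1),(d@v).round(1))
```

```text
startL -5.7 35.5
startR -7.4 -33.3
endL 126.4 44.8
endR 122.1 -47.2
jawL -74.7 7.9
jawR -75.2 -11.2
bridgeFrontL -93.6 51.7
gripbackL -124.5 4.5
gripbackR -124.5 -9.7
gripfrontL -98.1 4.3
stopL 77.5 16.4
stopR 76.2 -15.5
```

```bash
cat >> h.py <<'E'
J0=np.array([613.7,43.7]);JY=.194
def jw(x,y=0):return rot(JY)@[x,y]+J0
def delta(pos,yaw=None,frm=None):
    s=sense();p=s["eef_pos"];q=s["ee_rot"];Rm=R.from_quat([q[1],q[2],q[3],q[0]])
    d=Rm.inv().apply(np.array(pos)-p)/10
    y0=np.arctan2(*Rm.as_matrix()[1::-1,0]);rz=0 if yaw is None else -((yaw-y0+np.pi/2)%np.pi-np.pi/2)
    print("cur",p.round(1),"yaw",y0.round(3),"shift cm",d.round(2),"rz",round(rz,3),"t",round(s["time_s"],2));return d,rz
E
python3 -c "
from h import *
delta([468.3,-265.6,120],-.05)
delta([468.3,-265.6,44],-.05)"
```

```text
cur [ 162.5 -499.2  248.3] yaw 0.315 shift cm [ 36.31 -12.75  12.83] rz 0.365 t 1.2
cur [ 162.5 -499.2  248.3] yaw 0.315 shift cm [ 36.31 -12.75  20.43] rz 0.365 t 1.2
```

Request:
step_arm(commands="1 4 -1.4 0 0 0 0; 1 8 -2.8 0 0 0 0.05; 1 12 -4.2 0 0 0 0.1; 1 16 -5.6 0 0 0 0.15; 1 20 -7 1 0 0 0.2; 1 24 -8.4 3 0 0 0.25; 1 28 -9.8 5 0 0 0.3; 1 32 -11.2 7 0 0 0.365; 1 35 -12.2 9 0 0 0.365; 1 36.3 -12.75 11 0 0 0.365; 1 36.31 -12.75 12.8 0 0 0.365; 1 36.31 -12.75 12.8 0 0 0.365; 1 36.31 -12.75 12.8 0 0 0.365", newtons=25)

```text
time_s: 2.28
eef_pos: [468.1, -265.5, 120.2]
ee_rot: [-0.0, 1.0, -0.025, -0.001]
force: [-0.3, -0.2, 0.5]
grip_width: 1.002
grip_force: 0.0
```

Run:
```python
from h import *
im=capture("scene");a=im[150:280,280:420,::-1];cv2.imwrite("pics/s2.png",cv2.resize(a,None,fx=4,fy=4))
delta([468.3,-265.6,46],-.05)
```

```text
cur [ 468.3 -266.3  121.3] yaw -0.051 shift cm [-0.01 -0.08  7.53] rz -0.001 t 2.33
```

View pics/s2.png

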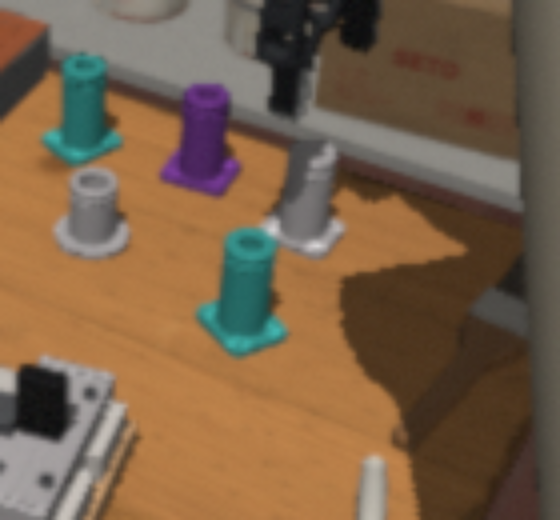

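Request:
step_arm(commands="1 0 0 2 0 0 0; 1 0 0 4 0 0 0; 1 0 0 6 0 0 0; 1 0 0 7.5 0 0 0; 1 0 0 7.5 0 0 0; 0.2 0 0 7.5 0 0 0; 0.2 0 0 7.5 0 0 0; 0.2 0 0 7.5 0 0 0; 0.2 0 0 7.5 0 0 0; 0.2 0 0 7.5 0 0 0; 0.2 0 0 7.5 0 0 0; 0.2 0 0 7.5 0 0 0", newtons=30)

```text
time_s: 3.33
eef_pos: [468.7, -266.0, 46.3]
ee_rot: [0.001, 1.0, -0.025, 0.001]
force: [-1.0, -0.0, 7.3]
grip_width: 0.344
grip_force: 31.0
```

```bash
python3 -c "
from h import *
p=jw(-52);print(p)
delta([*p,170],JY)
delta([*p,82],JY)"
```

```text
[562.67547083  33.67515969]
cur [ 468.7 -266.    46.3] yaw -0.05 shift cm [  7.9  -30.39 -12.4 ] rz -0.244 t 3.33
cur [ 468.7 -266.    46.3] yaw -0.05 shift cm [  7.89 -30.4   -3.6 ] rz -0.244 t 3.33
```

Request:
step_arm(commands="0.2 0 0 -2 0 0 0; 0.2 0 0 -5 0 0 0; 0.2 0 0 -8.5 0 0 0; 0.2 0 0 -12 0 0 0; 0.2 0.9 -3.4 -12.4 0 0 -0.03; 0.2 1.8 -6.8 -12.4 0 0 -0.06; 0.2 2.7 -10.2 -12.4 0 0 -0.1; 0.2 3.6 -13.6 -12.4 0 0 -0.14; 0.2 4.5 -17 -12.4 0 0 -0.18; 0.2 5.4 -20.5 -12.4 0 0 -0.22; 0.2 6.3 -24 -12.4 0 0 -0.244; 0.2 7.1 -27.2 -12.4 0 0 -0.244; 0.2 7.7 -29.5 -12.4 0 0 -0.244; 0.2 7.9 -30.4 -12.4 0 0 -0.244; 0.2 7.9 -30.4 -12.4 0 0 -0.244; 0.2 7.9 -30.4 -10 0 0 -0.244; 0.2 7.9 -30.4 -7.5 0 0 -0.244; 0.2 7.9 -30.4 -7.5 0 0 -0.244; 0.2 7.9 -30.4 -7.5 0 0 -0.244")

```text
time_s: 4.92
eef_pos: [561.9, 33.0, 119.9]
ee_rot: [-0.0, 0.995, 0.096, -0.001]
force: [0.1, -1.5, -2.2]
grip_width: 0.342
grip_force: 30.4
```

Run:
```python
from h import *
s=sense();print(s["eef_pos"],s["force"])
for n,(r0,r1,c0,c1) in(("top",(130,285,165,300)),("scene",(190,320,170,330))):
    im=capture(n);cv2.imwrite(f"pics/{n}3.png",im[:,:,::-1]);
a=cv2.imread("pics/scene3.png")[180:300,170:330];b=cv2.imread("pics/top3.png")[140:260,170:290]
cv2.imwrite("pics/c3.png",cv2.hconcat([cv2.resize(a,None,fx=2.8,fy=2.8),cv2.resize(b,None,fx=2.8,fy=2.8)]))
```

```text
[561.86525618  33.02519425 119.9296673 ] [ 0.07975367 -1.49256868 -2.16220684]
```

View pics/c3.png

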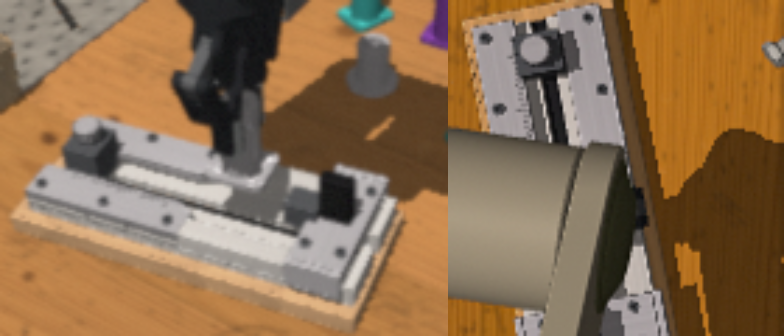

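Request:
step_arm(commands="0.2 0 0 1.5 0 0 0; 0.2 0 0 3 0 0 0; 0.2 0 0 4 0 0 0; 0.2 0 0 4.4 0 0 0; 0.2 0 0 4.5 0 0 0; 0.2 0 0 4.6 0 0 0; 0.2 0 0 4.65 0 0 0; 0.2 0 0 4.65 0 0 0; 0.2 0 0 4.65 0 0 0")

```text
time_s: 5.77
eef_pos: [562.7, 34.1, 74.3]
ee_rot: [0.0, 0.995, 0.097, 0.0]
force: [-0.3, 0.7, -2.3]
grip_width: 0.342
grip_force: 30.5
```

Request:
step_arm(commands="0.2 0 0 0.05 0 0 0; 0.2 0 0 0.1 0 0 0; 0.2 0 0 0.15 0 0 0; 0.2 0 0 0.2 0 0 0; 0.2 0 0 0.2 0 0 0; 0.2 0 0 0.2 0 0 0")

```text
time_s: 6.27
eef_pos: [562.6, 34.1, 72.3]
ee_rot: [0.0, 0.995, 0.097, 0.0]
force: [-2.0, -0.9, 5.4]
grip_width: 0.343
grip_force: 31.0
```

Request:
step_arm(commands="0.2 0.2 0 -0.02 0 0 0; 0.2 0.5 0 -0.02 0 0 0; 0.2 0.8 0 -0.02 0 0 0; 0.2 1.1 0 -0.02 0 0 0; 0.2 1.3 0 -0.02 0 0 0; 0.2 1.4 0 -0.02 0 0 0; 0.2 1.5 0 -0.02 0 0 0; 0.2 1.5 0 -0.02 0 0 0")

```text
time_s: 6.93
eef_pos: [577.2, 36.7, 72.3]
ee_rot: [0.0, 0.995, 0.097, -0.0]
force: [-4.4, -2.1, 6.0]
grip_width: 0.341
grip_force: 31.1
```

```bash
cat > f.py <<'E'
from h import *
s=sense();F=s["force"];p=s["eef_pos"];print("jig xy",(rot(-JY)@(p[:2]-J0)).round(1),"z",p[2].round(1),"F jig",(rot(-JY)@F[:2]).round(1),F[2].round(1),"T",(rot(-JY)@s["wrist_torque"][:2]).round(2),s["wrist_torque"][2].round(2),"t",round(s["time_s"],1))
E
python3 f.py
python3 - <<'E'
from h import *
im=capture("scene")[200:280,190:310,::-1];cv2.imwrite("pics/s4.png",cv2.resize(im,None,fx=6,fy=6,interpolation=cv2.INTER_CUBIC))
E
```

```text
jig xy [-37.2   0.2] z 72.3 F jig [-4.7 -1.2] 6.0 T [-0.2   0.81] 0.04 t 6.9
```

View pics/s4.png

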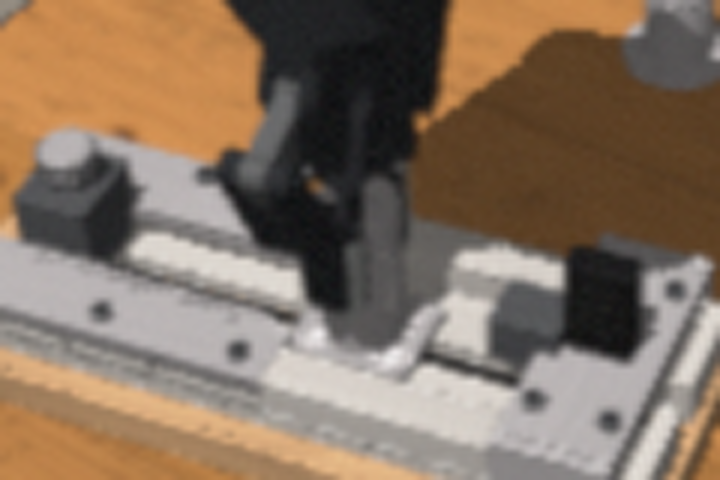

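Request:
step_arm(commands="0.2 0.15 0 -0.03 0 0 0; 0.2 0.3 0 -0.03 0 0 0; 0.2 0.45 0 -0.03 0 0 0; 0.2 0.6 0 -0.03 0 0 0; 0.2 0.6 0 -0.03 0 0 0")

```text
time_s: 7.4
eef_pos: [583.3, 38.2, 72.3]
ee_rot: [0.0, 0.995, 0.097, 0.0]
force: [-3.1, -1.8, 3.9]
grip_width: 0.343
grip_force: 31.1
```

```bash
python3 f.py
```

```text
jig xy [-30.9   0.4] z 72.3 F jig [-3.4 -1.2] 3.9 T [-0.12  0.55] 0.05 t 7.4
```

Request:
step_arm(commands="0.2 0.15 0 0 0 0 0; 0.2 0.3 0 0 0 0 0; 0.2 0.45 0 0 0 0 0; 0.2 0.6 0 0 0 0 0; 0.2 0.75 0 0 0 0 0; 0.2 0.9 0 0 0 0 0; 0.2 0.9 0 0 0 0 0")

```text
time_s: 7.98
eef_pos: [592.0, 39.6, 72.4]
ee_rot: [0.0, 0.995, 0.097, -0.0]
force: [-5.1, -3.0, 5.6]
grip_width: 0.344
grip_force: 31.1
```

```bash
python3 f.py
```

```text
jig xy [-22.1   0.2] z 72.4 F jig [-5.5 -2. ] 5.6 T [-0.23  0.95] 0.03 t 8.0
```

Request:
step_arm(commands="0.2 0.15 0 0 0 0 0; 0.2 0.3 0 0 0 0 0; 0.2 0.45 0 0 0 0 0; 0.2 0.6 0 0 0 0 0; 0.2 0.75 0 0 0 0 0; 0.2 0.9 0 0 0 0 0; 0.2 1 0 0 0 0 0; 0.2 1 0 0 0 0 0")

```text
time_s: 8.65
eef_pos: [601.9, 41.4, 72.4]
ee_rot: [0.0, 0.995, 0.097, -0.0]
force: [-4.5, -3.8, 4.4]
grip_width: 0.344
grip_force: 31.2
```

```bash
python3 f.py
```

```text
jig xy [-12.1   0. ] z 72.4 F jig [-5.2 -2.8] 4.4 T [-0.43  0.92] 0.09 t 8.7
```

Request:
step_arm(commands="0.2 0.15 0.02 0 0 0 0; 0.2 0.3 0.03 0 0 0 0; 0.2 0.45 0.04 0 0 0 0; 0.2 0.6 0.04 0 0 0 0; 0.2 0.75 0.04 0 0 0 0; 0.2 0.9 0.04 0 0 0 0; 0.2 1 0.04 0 0 0 0; 0.2 1 0.04 0 0 0 0")

```text
time_s: 9.32
eef_pos: [611.9, 43.3, 72.3]
ee_rot: [0.0, 0.995, 0.097, 0.0]
force: [-2.7, -2.4, 5.1]
grip_width: 0.344
grip_force: 31.0
```

```bash
python3 f.py
```

```text
jig xy [-1.9 -0. ] z 72.3 F jig [-3.1 -1.8] 5.1 T [-0.2   0.68] 0.02 t 9.3
```

Sliding well; continue under the plate.

Request:
step_arm(commands="0.2 0.15 0.02 0 0 0 0; 0.2 0.3 0.03 0 0 0 0; 0.2 0.45 0.03 0 0 0 0; 0.2 0.6 0.03 0 0 0 0; 0.2 0.75 0.03 0 0 0 0; 0.2 0.9 0.03 0 0 0 0; 0.2 1.05 0.03 0 0 0 0; 0.2 1.2 0.03 0 0 0 0; 0.2 1.35 0.03 0 0 0 0; 0.2 1.5 0.03 0 0 0 0; 0.2 1.5 0.03 0 0 0 0")

```text
time_s: 10.23
eef_pos: [626.8, 46.0, 72.3]
ee_rot: [0.0, 0.995, 0.097, 0.0]
force: [-2.7, -1.8, 3.8]
grip_width: 0.343
grip_force: 30.9
```

```bash
python3 f.py
```

```text
jig xy [13.3 -0.3] z 72.3 F jig [-3.  -1.3] 3.8 T [-0.1   0.57] 0.02 t 10.2
```

Request:
step_arm(commands="0.2 0.15 0 0 0 0 0; 0.2 0.3 0 0 0 0 0; 0.2 0.45 0 0 0 0 0; 0.2 0.6 0 0 0 0 0; 0.2 0.75 0 0 0 0 0; 0.2 0.9 0 0 0 0 0; 0.2 1.05 0 0 0 0 0; 0.2 1.2 0 0 0 0 0; 0.2 1.2 0 0 0 0 0", newtons=20)

```text
time_s: 10.98
eef_pos: [638.4, 48.3, 72.4]
ee_rot: [0.0, 0.995, 0.097, 0.0]
force: [-4.0, -2.1, 5.3]
grip_width: 0.342
grip_force: 31.0
```

```bash
python3 f.py
```

```text
jig xy [25.2 -0.3] z 72.4 F jig [-4.4 -1.3] 5.3 T [-0.1   0.59] 0.07 t 11.0
```

Request:
step_arm(commands="0.2 0.06 0 0 0 0 0; 0.2 0.12 0 0 0 0 0; 0.2 0.18 0 0 0 0 0; 0.2 0.24 0 0 0 0 0; 0.2 0.3 0 0 0 0 0; 0.2 0.36 0 0 0 0 0; 0.2 0.42 0 0 0 0 0; 0.2 0.48 0 0 0 0 0; 0.2 0.54 0 0 0 0 0; 0.2 0.6 0 0 0 0 0")

```text
time_s: 11.82
eef_pos: [644.0, 49.4, 72.4]
ee_rot: [0.0, 0.995, 0.097, -0.0]
force: [-6.6, -2.8, 8.4]
grip_width: 0.341
grip_force: 31.3
```

Request:
step_arm(commands="0.2 0.06 0 0 0 0 0; 0.2 0.12 0 0 0 0 0; 0.2 0.18 0 0 0 0 0; 0.2 0.24 0 0 0 0 0; 0.2 0.3 0 0 0 0 0; 0.2 0.36 0 0 0 0 0; 0.2 0.42 0 0 0 0 0; 0.2 0.48 0 0 0 0 0; 0.2 0.54 0 0 0 0 0")

```text
time_s: 12.57
eef_pos: [649.3, 50.4, 72.3]
ee_rot: [-0.0, 0.995, 0.097, -0.0]
force: [-5.5, -2.8, 8.5]
grip_width: 0.342
grip_force: 31.3
```

```bash
python3 f.py
```

```text
jig xy [36.2 -0.3] z 72.3 F jig [-6.  -1.7] 8.5 T [-0.08  1.17] 0.09 t 12.6
```

Request:
step_arm(commands="0.2 0 0 -0.03 0 0 0; 0.2 0.06 0 -0.03 0 0 0; 0.2 0.12 0 -0.03 0 0 0; 0.2 0.18 0 -0.03 0 0 0; 0.2 0.24 0 -0.03 0 0 0; 0.2 0.3 0 -0.03 0 0 0; 0.2 0.36 0 -0.03 0 0 0; 0.2 0.4 0 -0.03 0 0 0")

```text
time_s: 13.23
eef_pos: [653.4, 51.3, 72.4]
ee_rot: [-0.0, 0.995, 0.097, 0.0]
force: [-1.3, -1.6, -0.5]
grip_width: 0.34
grip_force: 30.8
```

Request:
step_arm(commands="0.2 0.05 0 0 0 0 0; 0.2 0.1 0 0 0 0 0; 0.2 0.15 0 0 0 0 0; 0.2 0.2 0 0 0 0 0; 0.2 0.25 0 0 0 0 0")

```text
time_s: 13.65
eef_pos: [655.8, 51.7, 72.5]
ee_rot: [-0.0, 0.995, 0.097, 0.0]
force: [0.1, -0.4, -2.5]
grip_width: 0.337
grip_force: 30.5
```

Request:
step_arm(commands="0.2 0.03 0 0 0 0 0; 0.2 0.06 0 0 0 0 0; 0.2 0.09 0 0 0 0 0; 0.2 0.12 0 0 0 0 0; 0.2 0.15 0 0 0 0 0")

```text
time_s: 14.07
eef_pos: [657.2, 52.0, 72.6]
ee_rot: [-0.0, 0.995, 0.097, -0.0]
force: [-0.5, -0.6, -2.0]
grip_width: 0.345
grip_force: 30.5
```

Request:
step_arm(commands="0.2 0.03 0 0 0 0 0; 0.2 0.06 0 0 0 0 0; 0.2 0.09 0 0 0 0 0; 0.2 0.12 0 0 0 0 0; 0.2 0.15 0 0 0 0 0")

```text
time_s: 14.48
eef_pos: [658.7, 52.3, 72.6]
ee_rot: [-0.0, 0.995, 0.097, 0.0]
force: [-0.0, -0.7, -2.5]
grip_width: 0.342
grip_force: 30.5
```

Request:
step_arm(commands="0.2 0.03 0 0 0 0 0; 0.2 0.06 0 0 0 0 0; 0.2 0.09 0 0 0 0 0; 0.2 0.12 0 0 0 0 0; 0.2 0.15 0 0 0 0 0")

```text
time_s: 14.9
eef_pos: [660.2, 52.6, 72.6]
ee_rot: [0.0, 0.995, 0.097, -0.0]
force: [0.1, -0.0, -1.1]
grip_width: 0.34
grip_force: 30.5
```

Request:
step_arm(commands="0.2 0.03 0 0 0 0 0; 0.2 0.06 0 0 0 0 0; 0.2 0.09 0 0 0 0 0; 0.2 0.12 0 0 0 0 0")

```text
time_s: 15.23
eef_pos: [661.4, 52.8, 72.6]
ee_rot: [0.0, 0.995, 0.097, 0.0]
force: [0.6, 0.0, -2.2]
grip_width: 0.34
grip_force: 30.5
```

Request:
step_arm(commands="0.2 0.03 0 0 0 0 0; 0.2 0.06 0 0 0 0 0; 0.2 0.09 0 0 0 0 0")

```text
time_s: 15.48
eef_pos: [662.1, 52.9, 72.6]
ee_rot: [0.0, 0.995, 0.097, -0.0]
force: [-3.3, -1.2, -1.5]
grip_width: 0.34
grip_force: 30.6
```

Request:
step_arm(commands="0.2 0.03 0 0 0 0 0; 0.2 0.06 0 0 0 0 0; 0.2 0.09 0 0 0 0 0")

```text
time_s: 15.73
eef_pos: [662.2, 53.0, 72.6]
ee_rot: [0.0, 0.995, 0.097, -0.001]
force: [-8.0, -1.1, 2.8]
grip_width: 0.34
grip_force: 30.8
```

Request:
step_arm(commands="0.2 0.03 0 0 0 0 0; 0.2 0.06 0 0 0 0 0; 0.2 0.09 0 0 0 0 0")

```text
time_s: 15.98
eef_pos: [662.4, 53.0, 72.6]
ee_rot: [0.0, 0.995, 0.097, -0.003]
force: [-13.7, -3.1, 6.1]
grip_width: 0.339
grip_force: 31.1
```

Request:
step_arm(commands="0.2 -0.08 0 0.02 0 0 0; 0.2 -0.1 0 0.03 0 0 0; 1 -0.1 0 0.03 0 0 0; 1 -0.1 0 0.03 0 0 0; 1 -0.1 0 0.03 0 0 0; 1 -0.1 0 0.03 0 0 0; 1 -0.1 0 0 0 0 0; 1 -0.1 0 -0.3 0 0 0; 1 -0.1 0 -1.5 0 0 0; 1 -0.1 0 -3.5 0 0 0; 1 -0.1 0 -5.5 0 0 0; 1 -0.1 0 -6 0 0 0; 1 -0.1 0 -6 0 0 0")

```text
time_s: 17.07
eef_pos: [663.8, 53.1, 134.9]
ee_rot: [0.0, 0.995, 0.097, 0.002]
force: [0.2, 0.3, -0.2]
grip_width: 1.0
grip_force: 0.0
```

```bash
python3 -c "
from h import *
p=jw(-126,-.3);delta([*p,120],JY);print(sense()['grip_width'],sense()['force'])"
```

```text
cur [663.8  53.1 134.9] yaw 0.194 shift cm [-1.77e+01 -1.00e-02  1.42e+00] rz -0.0 t 17.07
1.0001285312161685 [ 0.17667518  0.29426302 -0.16459855]
```

Request:
step_arm(commands="1 -2 0 0 0 0 0; 1 -5 0 0 0 0 0; 1 -8 0 0 0 0 0; 1 -11 0 0 0 0 0; 1 -14 0 0 0 0 0; 1 -16.5 0 0 0 0 0; 1 -17.6 0 0 0 0 0; 1 -17.6 0 0 0 0 0; 1 -17.6 0 0 0 0 0")

```text
time_s: 17.82
eef_pos: [490.3, 19.2, 132.3]
ee_rot: [-0.0, 0.995, 0.097, -0.0]
force: [1.0, -0.6, 0.1]
grip_width: 1.001
grip_force: 0.0
```

```bash
python3 f.py
python3 - <<'E'
from h import *
im=capture("scene")[190:290,190:330,::-1];cv2.imwrite("pics/s5.png",cv2.resize(im,None,fx=5,fy=5,interpolation=cv2.INTER_CUBIC))
E
```

```text
jig xy [-125.8   -0.3] z 132.3 F jig [ 0.9 -0.8] 0.1 T [ 0.01 -0.01] 0.03 t 17.8
```

View pics/s5.png

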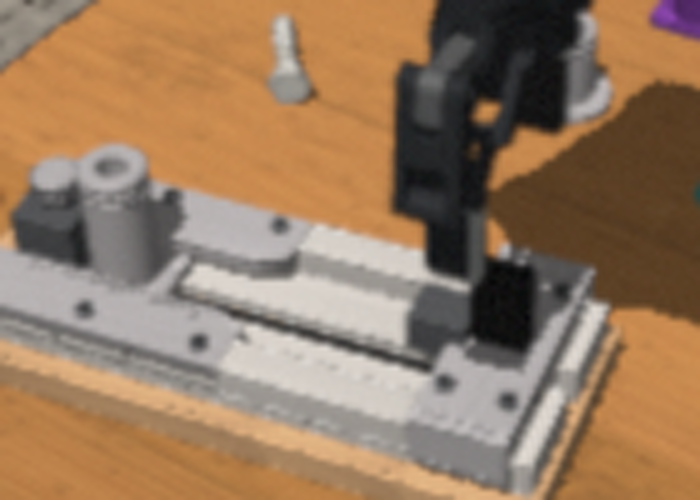

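The bush stands upright in the slot at the stop (crop ~(120,220)); the gripper is above the clamp grip (~(505,305)). Descending on it.

Request:
step_arm(commands="1 0 0 1.5 0 0 0; 1 0 0 3 0 0 0; 1 0 0 4.5 0 0 0; 1 0 0 5.6 0 0 0; 1 0 0 5.6 0 0 0; 0 0 0 5.6 0 0 0; 0 0 0 5.6 0 0 0; 0 0 0 5.6 0 0 0; 0 0 0 5.6 0 0 0; 0 0 0 5.6 0 0 0; 0 0 0 5.6 0 0 0; 0 0 0 5.6 0 0 0; 0 0 0 5.6 0 0 0", newtons=40)

```text
time_s: 18.95
eef_pos: [490.7, 18.3, 77.1]
ee_rot: [0.001, 0.995, 0.097, 0.0]
force: [-0.1, -6.8, 1.9]
grip_width: 0.132
grip_force: 42.5
```

```bash
python3 f.py
```

```text
jig xy [-125.6   -1.2] z 77.1 F jig [-1.5 -6.7] 1.9 T [-0.65  0.25] 0.03 t 18.9
```

Request:
step_arm(commands="0 0.2 0.06 0 0 0 0; 0 0.7 0.07 0 0 0 0; 0 1.4 0.07 0 0 0 0; 0 2.1 0.07 0 0 0 0; 0 2.8 0.07 0 0 0 0; 0 3.5 0.07 0 0 0 0; 0 4.2 0.07 0 0 0 0; 0 4.9 0.07 0 0 0 0; 0 5.6 0.07 0 0 0 0; 0 6.3 0.07 0 0 0 0; 0 7 0.07 0 0 0 0; 0 7.7 0.07 0 0 0 0; 0 8.4 0.07 0 0 0 0; 0 9 0.07 0 0 0 0; 0 9.5 0.07 0 0 0 0; 0 10 0.07 0 0 0 0; 0 10.4 0.07 0 0 0 0; 0 10.7 0.07 0 0 0 0; 0 10.9 0.07 0 0 0 0; 0 11 0.07 0 0 0 0")

```text
time_s: 20.62
eef_pos: [597.8, 39.4, 77.1]
ee_rot: [0.0, 0.995, 0.097, -0.001]
force: [-7.6, -3.0, 7.1]
grip_width: 0.137
grip_force: 43.3
```

```bash
python3 f.py
```

```text
jig xy [-16.4  -1.1] z 77.1 F jig [-8.  -1.5] 7.1 T [0.01 1.05] 0.04 t 20.6
```

Request:
step_arm(commands="0 0.1 0 0 0 0 0; 0 0.2 0 0 0 0 0; 0 0.3 0 0 0 0 0; 0 0.4 0 0 0 0 0; 0 0.5 0 0 0 0 0; 0 0.6 0 0 0 0 0")

```text
time_s: 21.12
eef_pos: [603.5, 40.6, 77.1]
ee_rot: [0.0, 0.995, 0.097, -0.001]
force: [-7.7, -2.8, 6.7]
grip_width: 0.131
grip_force: 43.3
```

Request:
step_arm(commands="0 0.04 0 0 0 0 0; 0 0.08 0 0 0 0 0; 0 0.12 0 0 0 0 0; 0 0.16 0 0 0 0 0; 0 0.2 0 0 0 0 0")

```text
time_s: 21.53
eef_pos: [605.4, 40.9, 77.1]
ee_rot: [0.0, 0.995, 0.097, -0.001]
force: [-7.2, -2.2, 7.7]
grip_width: 0.134
grip_force: 43.2
```

Request:
step_arm(commands="0 0.03 0 0 0 0 0; 0 0.06 0 0 0 0 0; 0 0.09 0 0 0 0 0; 0 0.12 0 0 0 0 0")

```text
time_s: 21.87
eef_pos: [606.6, 41.2, 77.1]
ee_rot: [0.0, 0.995, 0.097, -0.001]
force: [-7.8, -2.9, 7.7]
grip_width: 0.137
grip_force: 43.2
```

Request:
step_arm(commands="0 0.03 0 0 0 0 0; 0 0.06 0 0 0 0 0; 0 0.09 0 0 0 0 0; 0 0.12 0 0 0 0 0")

```text
time_s: 22.2
eef_pos: [607.8, 41.4, 77.1]
ee_rot: [0.0, 0.995, 0.097, -0.001]
force: [-6.7, -2.2, 6.4]
grip_width: 0.13
grip_force: 43.2
```

Request:
step_arm(commands="0 0.03 0 0 0 0 0; 0 0.06 0 0 0 0 0; 0 0.09 0 0 0 0 0")

```text
time_s: 22.45
eef_pos: [608.7, 41.6, 77.1]
ee_rot: [0.0, 0.995, 0.097, -0.001]
force: [-8.5, -2.1, 7.5]
grip_width: 0.133
grip_force: 43.2
```

Request:
step_arm(commands="0 0.03 0 0 0 0 0; 0 0.06 0 0 0 0 0; 0 0.09 0 0 0 0 0")

```text
time_s: 22.7
eef_pos: [609.5, 41.7, 77.1]
ee_rot: [0.0, 0.995, 0.097, -0.001]
force: [-7.9, -3.2, 7.0]
grip_width: 0.132
grip_force: 43.2
```

Request:
step_arm(commands="0 0.03 0 0 0 0 0; 0 0.06 0 0 0 0 0; 0 0.09 0 0 0 0 0")

```text
time_s: 22.95
eef_pos: [610.4, 41.9, 77.1]
ee_rot: [0.0, 0.995, 0.097, -0.001]
force: [-7.2, -2.4, 7.5]
grip_width: 0.13
grip_force: 43.2
```

Request:
step_arm(commands="0 0.03 0 0 0 0 0; 0 0.06 0 0 0 0 0")

```text
time_s: 23.12
eef_pos: [610.9, 42.0, 77.1]
ee_rot: [0.0, 0.995, 0.097, -0.001]
force: [-10.1, -3.3, 8.7]
grip_width: 0.131
grip_force: 43.4
```

Request:
step_arm(commands="0 0.03 0 0 0 0 0; 0 0.06 0 0 0 0 0")

```text
time_s: 23.28
eef_pos: [611.1, 42.0, 77.1]
ee_rot: [0.0, 0.995, 0.097, -0.002]
force: [-13.1, -3.7, 9.2]
grip_width: 0.135
grip_force: 43.7
```

Request:
step_arm(commands="0 0.03 0 0 0 0 0; 0 0.06 0 0 0 0 0")

```text
time_s: 23.45
eef_pos: [611.2, 42.1, 77.1]
ee_rot: [0.0, 0.995, 0.097, -0.003]
force: [-15.9, -4.3, 11.5]
grip_width: 0.131
grip_force: 44.0
```

Request:
step_arm(commands="0 0.04 0 0 0 0 0; 0 0.08 0 0 0 0 0; 0 0.08 0 0 0 0 0")

```text
time_s: 23.7
eef_pos: [611.3, 42.1, 77.1]
ee_rot: [0.0, 0.995, 0.097, -0.004]
force: [-19.2, -5.1, 12.9]
grip_width: 0.134
grip_force: 44.4
```

Request:
step_arm(commands="0 0.04 0 0 0 0 0; 0 0.08 0 0 0 0 0; 0 0.08 0 0 0 0 0")

```text
time_s: 23.95
eef_pos: [611.4, 42.1, 77.0]
ee_rot: [0.0, 0.995, 0.097, -0.005]
force: [-24.3, -7.0, 16.2]
grip_width: 0.134
grip_force: 44.7
```

Request:
step_arm(commands="0 0.04 0 0 0 0 0; 0 0.07 0 0 0 0 0; 0 0.07 0 0 0 0 0")

```text
time_s: 24.2
eef_pos: [611.5, 42.1, 77.1]
ee_rot: [0.0, 0.995, 0.097, -0.006]
force: [-27.3, -7.8, 19.5]
grip_width: 0.131
grip_force: 45.1
```

Request:
step_arm(commands="1 0 0 0 0 0 0; 1 0 0 0 0 0 0; 1 0 0 0 0 0 0; 1 0 0 0 0 0 0; 1 0 0 0 0 0 0; 1 0 0 -0.5 0 0 0; 1 0 0 -2 0 0 0; 1 0 0 -4 0 0 0; 1 0 0 -7 0 0 0; 1 0 0 -10 0 0 0; 1 -3 0 -13 0 0 0; 1 -6 0 -15 0 0 0; 1 -10 0 -16 0 0 0; 1 -14 0 -16 0 0 0; 1 -18 0 -16 0 0 0; 1 -20 0 -16 0 0 0; 1 -20 0 -16 0 0 0")

```text
time_s: 25.62
eef_pos: [416.2, 4.4, 237.4]
ee_rot: [0.0, 0.995, 0.096, 0.0]
force: [-0.5, 0.8, 1.0]
grip_width: 1.003
grip_force: 0.0
```

```bash
python3 f.py
python3 - <<'E'
from h import *
a=capture("scene")[190:290,180:300,::-1];b=capture("top")[130:230,170:260,::-1]
cv2.imwrite("pics/e.png",cv2.hconcat([cv2.resize(x,None,fx=3.7,fy=3.7,interpolation=cv2.INTER_CUBIC) for x in(a,b)]))
E
```

```text
jig xy [-201.4   -0.5] z 237.4 F jig [-0.4  0.9] 1.0 T [-0.1  -0.03] -0.02 t 25.6
```

View pics/e.png

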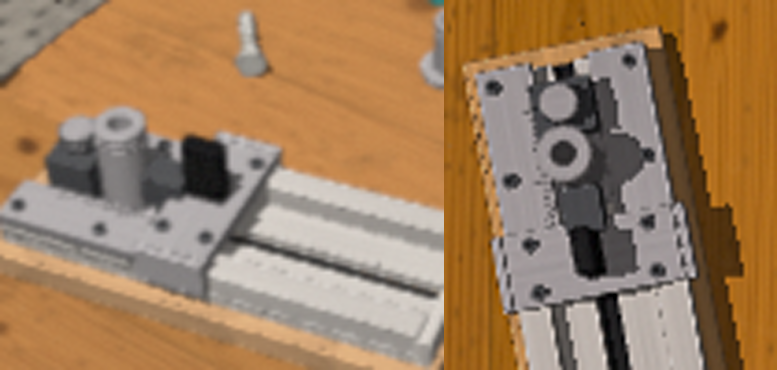

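```bash
python3 -c "
from rig import *
print(finish_job())"
```

```text
the job is handed in; nothing more can be done
None
```

I fitted the tall bush into the jig and slid it under the plate until I felt the end stop at about 14 N. I then pushed the clamp up behind it to about 28 N total (roughly 20 N on the bush, estimated after 8 N of drag), released it and handed the job in at about 26 s. The spare bush was not touched. The last picture shows the bush upright between jaw and stop; `finish_job` returned no verdict, so I don't have the judged result.

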